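Fit the nested lids to a cheese mould and lift off the cover

TASK

Wind the press's red handwheel clockwise, without pushing the mould or its carriage, until the mould has come out from under the press and its carriage is fully against the loading stop. Then carry the nested lids, the steel cover still lying on the blue follower, by the follower's blue handle and lower them (do not drop them) so that the follower sits level, fully down on the cheese in the mould, and let go of the handle. Last, lift the cover off alone by its orange collar, leaving the follower seated, and finish while still holding the cover level and still, wholly higher than the top of the blue handle; do not knock any of the other things on the table about.

Things in the scene. Friction and masses are not known exactly. Their poses are not given: they have to be found in the camera images.
- handwheel (a joint): Angle of the red handwheel (solid disc, 100 mm across, 10 mm thick, upright axis, on a green gearbox at the end of the press away from the stop), rad; grows clockwise seen from above, from 0 to 8 at the stop. Geared to the carriage: 15 mm of carriage travel per rad. Starts between 0 and 2.2. It turns with about 3 N at the peg and stays where it is left.
- wheel_axis (a point): The handwheel's upright axis, at the height of the disc's top face (74 mm above the table). Fixed to the press: z up, its -y direction is the way the carriage travels to the stop.
- peg_mid (a point): Middle of the black crank peg that stands upright on the handwheel, 40 mm from its axis. Peg 18 mm across, 36 mm long; its foot is 4 mm and its top 40 mm above the disc's top face. It spins freely on its own pin, so it can be held while going round without turning the gripper.
- carriage (a joint): Travel of the mould's carriage towards the loading stop, m: 0 beneath the press head, 0.120 against the stop, along the press's -y direction. Driven only by the handwheel. With the carriage at the stop, the fixed press head (64 mm across, to 215 mm high) stands 140 mm from the mould's axis, back along the rail.
- mould_seat (a point): Point on the mould's axis on the cheese's top face, 78 mm above the table, where the follower's underside must come to rest; moves with the carriage, z up. The mould is white, round, 98 mm outside, 90 mm inside, open at the top, clamped on an aluminium carriage plate; its rim is 12 mm above this point, a firm pale cheese fills it up to this point.
- follower: Blue inner lid (pressing disc) with a handle. Origin at the centre of its underside, z up. Disc 84 mm across, 18 mm thick, with a chamfered foot; a plain round handle 20 mm across rises from its centre to 70 mm above the underside. About 0.25 kg. Starts on a round wooden board 12 mm thick, 120 mm across.
- cover: Outer lid: steel disc 120 mm across, 4 mm thick, skirt hanging 12 mm below it, orange collar (40 mm across, 28 mm bore) round its central hole, top 24 mm above the disc's underside. Origin at the underside's centre, z up. 0.2 kg. Lies loosely on the follower (origin 18 mm above its origin), 28 mm of handle above the collar. Seated, the skirt hangs outside the mould without touching.
- small_cheese: Bystander: red waxed cheese, 76 mm across, 40 mm high, on another round board. Origin at the centre of its underside.
- honey_jar: Bystander: amber jar, 64 mm across, 85 mm high. Origin under its centre.
- pickle_jar: Bystander: green jar, 72 mm across, 100 mm high. Origin under its centre.
- wrapped_cheese: Bystander: block of cheese with a paper band, 110 x 70 x 55 mm. Origin under its centre.
- card_stand: Bystander: blank card (70 mm wide) on a small wooden foot, 67 mm high. Origin under its centre.
- brush: Bystander: hand brush lying on the table.
- weight: Bystander: brass weight, 56 mm across, 55 mm high. Origin under its centre.
Things that resemble listed ones, but are neither listed nor needed, are in the scene too. Of the things that look like the follower, the middle-sized one is meant.

How it is judged:
By the outcome, as a careful person would: the job done as asked, in the order asked, and still so for the second after the job is handed in, while the arm keeps its last pose, push and grip.
It also fails if it takes over 72 s, if anything falls off the work surface, if the arm or the gripper's body presses on something with over 40 N, if the wrist force passes 120 N, or if a joint passes its speed limit or range.

ROBOT

A 6-joint arm with a two-finger parallel gripper is mounted at the origin on the work surface. World frame = base frame: x ahead of the robot, y to its left, z up, the work surface at z = 0. Lengths are in mm, angles in rad, forces in N, time in s.
With the tool pointing down it reaches from about 275 to 750 mm from the base axis. Payload 10.2 kg.
Tool frame: the origin (TCP) lies between the finger pads; the fingertips stand 19 mm ahead of it and the grasp point (between the pads) is the TCP; z points along the fingers, y is the line along which they close (so a half turn about z gives the same grasp; the last joint's range is limited). The gripper opens to 85 mm and grips with 20 to 120 N. Pads are 22 mm wide; open, the fingers measure 114 mm over their backs; the gripper's body (76 mm by 85 mm) begins 54 mm behind the grasp point. The pads swing forward as they close: fully open they stand 13 mm farther back than shut.
Start: joints at [0.915, 0.313, 1.498, -0, 1.331, -0.223], TCP at [220.205, 476.593, 215.294] pointing down, gripper open.
Joint ranges: [-2.94, 2.94], [-0.97, 2.17], [0.19, 2.56], [-1.23, 4.37], [0.02, 3.11], [-2.88, 2.88]. Speed limits (rad/s): [2.39, 2.39, 3.01, 3.14, 3.14, 3.14].

INTERFACE

Orientations are given as a unit quaternion [w, x, y, z].
In Python, from rig import sense, capture, finish_job gives the robot as it stands. The module is installed in compiled form; this text tells all that it offers.
- The arm moves only by the tool move_arm, never from a script. Its argument "moves" is a list of rows, each an object with "turn": the turn, a rotation vector about the tool's x, y, z in rad, a list of three; "translation": the shift along the tool's x, y, z in mm, a list of three; "hand": the opening, from 0 (shut) to 1 (fully open). In form: [{"turn": [wx, wy, wz], "translation": [x, y, z], "hand": hand}, ...]. A call has 1 to 10 rows; each row shifts and turns the commanded pose from where the row before left it, along the tool's axes as they then stand; what a row does not reach is not made up. A row lasts 1/12 s, in which the tool goes at most 41.7 mm and 7.16 degrees, less where a joint would pass 70% of its speed; a pose out of reach is approached as far as the arm can. A call with a gripper value outside its range is refused whole. The fingers move at their own pace and stop on an object; "grip_force" is the grip in N (left out, the last holds). Time passes only in rows, so rows that do not move let the fingers close. It gives the time, the measured TCP pose, the force, the opening and the grip force at its end, in the units of the state.
- sense(): the state, without advancing time (a new reading comes with each control period).
- capture(name): name is "scene" or "side" or "wrist"; returns a dict with "image" (480x640x3 uint8, blue, green, red), "z_map" (480x640 float32, mm along the optical axis (not along the pixel's ray), 0 where there is no reading), "vertical_fov" (degrees; the focal length in pixels is half the picture's height over the tangent of half this angle, whatever the lens; pixels are square), "cx", "cy" (the principal point, pixels), "R" (3x3) and "t" (3): a world point X has camera coordinates R X + t; the wrist camera has in their place "T_tool_cam" (4x4, takes a point from camera to tool coordinates, whose origin is the TCP and whose axes are the flange's). Camera axes: x right, y down, z forward; pixel columns grow to the right and rows downward; lengths in mm; the calibration is good to about 2 mm. The wrist camera is an equidistant fisheye: a pixel r from the principal point sees the ray r / f radians off the axis. A picture is of the moment at which its call begins: read the wrist's pose just before it.
- finish_job(): hands the job in; it is judged then, once.
The state is a dict: "time_s": time; "joints": joint angles; "dq": joint speeds; "tau": joint torques, N m; "eef_pos": TCP position; "ee_rot": TCP orientation; "force": force on the tool from outside, world axes, zero at the start; "wrist_torque": the same for the moment, N m; "grip_width": opening from 0.0 (shut) to 1.0 (fully open); "grip_force": force on a finger pad.
Only numpy, scipy, OpenCV 4.12 (cv2) and the standard library are available. Lean on these libraries where they do the work, as an engineer would, in place of code of your own. Each camera call takes 0.05 s, during which the arm holds its last target. There are 200 camera calls.

## Working session

There is one attempt and no reset: what is moved stays moved. The work goes in short steps, Python scripts to look and compute and a tool call to move; the robot and the scene stay as the last step left them, time stands still between calls to the robot, and variables do not carry over. Pictures are saved under pics/ and viewed, at most 10 in all, crops included, and the job is handed in when it is done.

Besides the shell and the picture viewer there is one more tool, called after "Call:" as name(argument=value, ...), one argument or row to a line, values as JSON. move_arm: Moves the arm, as the interface text tells. Its arguments: {"type":"object","properties":{"moves":{"type":"array","items":{"type":"object","properties":{"turn":{"type":"array","items":{"type":"number"}},"translation":{"type":"array","items":{"type":"number"}},"hand":{"type":"number"}}}},"grip_force":{"type":"number"}},"required":["moves"]}

```bash
mkdir -p pics; cat > h.py <<'E'
import numpy as np,cv2
from rig import sense,capture
def cloud(c):
    z=c['z_map'];f=240/np.tan(np.radians(c['vertical_fov'])/2)
    v,u=np.mgrid[:480,:640]
    P=np.stack([(u-c['cx'])/f*z,(v-c['cy'])/f*z,z],-1)
    W=(P-np.array(c['t']))@np.array(c['R'])
    W[z==0]=np.nan
    return W
E
python3 - <<'E'
from h import *
s=sense();print(s)
ims=[]
for n in('scene','side'):
    c=capture(n);cv2.imwrite(f'pics/{n}.png',c['image']);np.savez(f'{n}.npz',**c)
    print(n,c['vertical_fov'],-np.array(c['R']).T@c['t'],c['R'][2])
E
```

```text
{'time_s': 0.0, 'joints': array([ 9.14596018e-01,  3.13460172e-01,  1.49846434e+00, -1.75533848e-05,
        1.33100978e+00, -2.23400226e-01]), 'dq': array([ 0.002167  , -0.00025111, -0.00118127,  0.0007193 , -0.00037712,
        0.00045531]), 'tau': array([ 1.02150025e-03, -4.12271762e+01, -2.59741437e+01, -1.35936530e-04,
        4.13748290e-03,  1.96107203e-05]), 'eef_pos': array([220.02567831, 476.34843235, 214.71963297]), 'ee_rot': array([-2.77893909e-04,  2.14712936e-01,  9.76676971e-01, -6.10610572e-04]), 'force': array([ 0.49547335, -0.10602583,  0.17826736]), 'wrist_torque': array([-0.01477323,  0.00978937,  0.00070951]), 'grip_force': 0.0, 'grip_width': 0.9990430157171917}
scene 57.30288715796042 [1103.13005168 -328.7889594   851.88625017] [-0.54749589  0.29891474 -0.78159979]
side 54.21227188344407 [  96.2961468  -782.30437826  739.98430672] [ 0.43932538  0.67658028 -0.59095883]
```

View pics/scene.png

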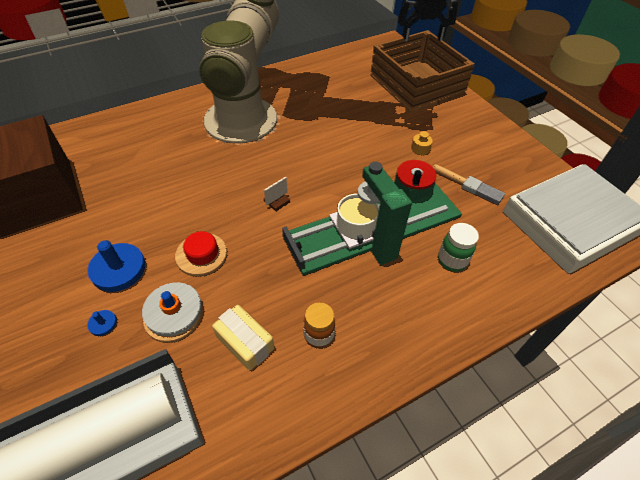

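View pics/side.png

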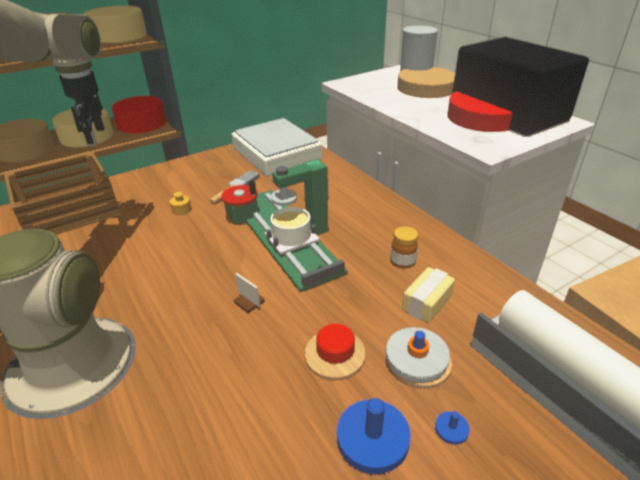

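The scene view shows the red handwheel at (415,178) with its black peg at (417,177). The mould is at (357,213) and the stop at (293,248). Three things could be taken for the follower: the big blue one at (115,265), the small blue one at (102,320), and the middle one under the steel cover at (170,305). I choose the middle one, which is the one on the board with the cover and the orange collar. The red cheese at (200,248) could be mistaken for the wheel.

```bash
cat >> h.py <<'E'
def circ(p):
    A=np.c_[2*p[:,:2],np.ones(len(p))];x=np.linalg.lstsq(A,(p[:,:2]**2).sum(1),rcond=None)[0]
    return x[:2],np.sqrt(x[2]+x[0]**2+x[1]**2)
def edge(W,m):
    """hull circle of the points in mask"""
    p=W[m];p=p[~np.isnan(p).any(1)]
    q=cv2.minEnclosingCircle(p[:,:2].astype(np.float32))
    return np.r_[q[0],q[1],np.median(p[:,2]),p[:,2].max(),len(p)].round(1)
E
python3 - <<'E'
from h import *
for n,box in(('scene',dict(wheel=(390,155,445,200),lid=(135,275,210,345),mould=(330,190,385,245),plate=(280,180,465,275))),('side',dict(wheel=(215,170,262,225),lid=(380,320,455,385),mould=(265,200,315,250),plate=(245,185,350,290)))):
    c=dict(np.load(n+'.npz'));W=cloud(c);h=cv2.cvtColor(c['image'],cv2.COLOR_BGR2HSV);H,S,V=h[...,0],h[...,1],h[...,2];Z=W[...,2]
    def B(k):
        m=np.zeros((480,640),bool);a=box[k];m[a[1]:a[3],a[0]:a[2]]=1;return m
    red=((H<6)|(H>174))&(S>150)&(V>60)
    print(n,'wheel',edge(W,B('wheel')&red&(abs(Z-74)<5)),'peg',edge(W,B('wheel')&(Z>108)&(Z<122)),'pegbody',edge(W,B('wheel')&(Z>88)&(Z<122)))
    print(' lid',edge(W,B('lid')&(abs(Z-34)<5)&(S<80)),'collar',edge(W,B('lid')&(abs(Z-54)<4)),'handle',edge(W,B('lid')&(Z>77)&(Z<90)),'hbody',edge(W,B('lid')&(Z>60)&(Z<90)))
    print(' mould rim',edge(W,B('mould')&(abs(Z-90)<5)),'seat',edge(W,B('mould')&(abs(Z-78)<3)&(S>60)))
    g=B('plate')&(H>60)&(H<90)&(S>100)&(Z<60)
    p=W[g];p=p[~np.isnan(p).any(1)];r=cv2.minAreaRect(p[:,:2].astype(np.float32));print(' base',r,np.median(p[:,2]))
    h_=B('plate')&(Z>150);p=W[h_]; 
    if len(p): print(' head',p.min(0),p.max(0))
c=cv2.imread('pics/scene.png')[270:345,130:215];cv2.imwrite('pics/crop.png',cv2.resize(c,None,fx=6,fy=6))
E
```

```text
scene wheel [507.1 284.6  51.1  75.6  79.  725. ] peg [537.2 257.4   9.2 114.  119.2  43. ] pegbody [537.6 257.6   9.4 108.2 119.2  85. ]
 lid [ 562.6 -377.9   60.7   35.3   38.9 1914. ] collar [ 563.2 -378.7   20.6   54.5   57.9  148. ] handle [ 562.4 -377.7   10.2   82.2   86.4   76. ] hbody [ 562.8 -377.5   10.4   80.5   86.4  121. ]
 mould rim [583.6  81.1  80.2  90.3  94.9 264. ] seat [582.9  84.2  75.7  79.3  81.  612. ]
 base ((566.23388671875, 135.47488403320312), (432.841796875, 270.7962951660156), 63.671051025390625) 16.718613118433005
 head [550.56742206  79.02546662 150.01611256] [669.29433306 131.74174678 205.36092904]
side wheel [505.9 284.   51.   75.5  78.9 405. ] peg [535.8 256.9   9.5 114.8 117.1  29. ] pegbody [535.5 257.    9.5 104.9 117.1  74. ]
 lid [ 561.7 -378.3   61.5   35.1   39.  2066. ] collar [ 560.8 -377.8   21.2   54.4   57.7  176. ] handle [ 560.9 -379.4   10.    82.5   85.6   84. ] hbody [ 561.2 -379.5   10.2   78.8   85.6  149. ]
 mould rim [566.9  92.1  67.8  89.8  95.  293. ] seat [571.6 103.5  57.8  79.5  81.  382. ]
 base ((584.6253662109375, 292.6929626464844), (2.0238161087036133, 49.439544677734375), 4.3597941398620605) 17.12564286408067
 head [533.29620367  77.72390092 150.02114719] [648.57285019 118.22621447 180.98135191]
```

View pics/crop.png

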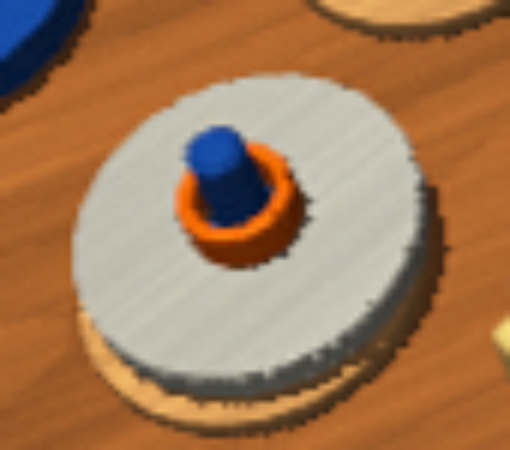

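Both views agree. The wheel axis is at (506.5,284.3) and the peg at (536.7,257.1), which puts it 40.6 mm out against the stated 40. The lids are at (562,-378.3), with the handle top at about 82 against 82 expected. The crop confirms a blue handle inside the orange collar on the steel disc. I'll align the tool with the world axes (tool x = -X, y = +Y, z = -Z) and go to the peg.

Call:
move_arm(
  moves=[
    {"turn":[0,0,-0.108],"translation":[0,0,0],"hand":0.6},
    {"turn":[0,0,-0.108],"translation":[0,0,0],"hand":0.6},
    {"turn":[0,0,-0.108],"translation":[0,0,0],"hand":0.6},
    {"turn":[0,0,-0.109],"translation":[0,0,0],"hand":0.6},
    {"turn":[0,0,0],"translation":[-30,-20,0],"hand":0.6},
    {"turn":[0,0,0],"translation":[-30,-20,0],"hand":0.6},
    {"turn":[0,0,0],"translation":[-30,-20,0],"hand":0.6},
    {"turn":[0,0,0],"translation":[-30,-20,0],"hand":0.6},
    {"turn":[0,0,0],"translation":[-30,-20,0],"hand":0.6},
    {"turn":[0,0,0],"translation":[-30,-20,0],"hand":0.6},
  ],
)

```text
time_s: 0.93
eef_pos: [401.3, 355.3, 215.1]
ee_rot: [-0.0, -0.0, 1.0, -0.0]
force: [0.1, 0.3, 0.4]
grip_width: 0.598
grip_force: 0.0
```

Call:
move_arm(
  moves=[
    {"turn":[0,0,0],"translation":[-27,-19.7,0],"hand":0.6},
    {"turn":[0,0,0],"translation":[-27,-19.7,0],"hand":0.6},
    {"turn":[0,0,0],"translation":[-27,-19.7,0],"hand":0.6},
    {"turn":[0,0,0],"translation":[-27,-19.7,0],"hand":0.6},
    {"turn":[0,0,0],"translation":[-27,-19.7,0],"hand":0.6},
    {"turn":[0,0,0],"translation":[0,0,25],"hand":0.6},
    {"turn":[0,0,0],"translation":[0,0,25],"hand":0.6},
    {"turn":[0,0,0],"translation":[0,0,25],"hand":0.6},
    {"turn":[0,0,0],"translation":[0,0,25],"hand":0.6},
    {"turn":[0,0,0],"translation":[0,0,13],"hand":0.6},
  ],
)

```text
time_s: 1.77
eef_pos: [533.8, 257.7, 98.9]
ee_rot: [-0.002, 0.0, 1.0, -0.001]
force: [-0.9, 0.4, 0.1]
grip_width: 0.599
grip_force: 0.0
```

Call:
move_arm(
  grip_force=40,
  moves=[
    {"turn":[0,0,0],"translation":[0,0,0],"hand":0},
    {"turn":[0,0,0],"translation":[0,0,0],"hand":0},
    {"turn":[0,0,0],"translation":[0,0,0],"hand":0},
    {"turn":[0,0,0],"translation":[0,0,0],"hand":0},
    {"turn":[0,0,0],"translation":[0,0,0],"hand":0},
    {"turn":[0,0,0],"translation":[0,0,0],"hand":0},
  ],
)

```text
time_s: 2.27
eef_pos: [535.5, 258.3, 103.1]
ee_rot: [0.001, -0.0, 1.0, 0.0]
force: [-0.4, -0.1, 0.7]
grip_width: -0.002
grip_force: 0.0
```

```bash
python3 - <<'E'
from h import *
s=sense();print(s['eef_pos'],s['force'],s['grip_width'])
C=np.array([506.5,284.3]);d=s['eef_pos'][:2]-C;print(np.hypot(*d),np.degrees(np.arctan2(*d[::-1])))
a=np.radians(-42-12*np.arange(41));p=40*np.c_[np.cos(a),np.sin(a)]
D=np.diff(p,axis=0)*[-1,1];print(D.round(1).tolist())
E
```

```text
[535.54227338 258.25808217 103.0523015 ] [-0.39591394 -0.09318608  0.7026781 ] -0.0015443579775477776
39.00814181122823 -41.882263281045056
[[6.2, -5.6], [7.2, -4.2], [8.0, -2.6], [8.3, -0.9], [8.3, 0.9], [8.0, 2.6], [7.2, 4.2], [6.2, 5.6], [4.9, 6.8], [3.4, 7.6], [1.7, 8.2], [-0.0, 8.4], [-1.7, 8.2], [-3.4, 7.6], [-4.9, 6.8], [-6.2, 5.6], [-7.2, 4.2], [-8.0, 2.6], [-8.3, 0.9], [-8.3, -0.9], [-8.0, -2.6], [-7.2, -4.2], [-6.2, -5.6], [-4.9, -6.8], [-3.4, -7.6], [-1.7, -8.2], [-0.0, -8.4], [1.7, -8.2], [3.4, -7.6], [4.9, -6.8], [6.2, -5.6], [7.2, -4.2], [8.0, -2.6], [8.3, -0.9], [8.3, 0.9], [8.0, 2.6], [7.2, 4.2], [6.2, 5.6], [4.9, 6.8], [3.4, 7.6]]
```

The fingers closed fully on nothing, so I need to look.

```bash
python3 - <<'E'
from h import *
a=[]
for n,(x,y) in(('scene',(340,60)),('side',(150,120))):
    c=capture(n);np.savez(n+'2.npz',**c);a.append(cv2.resize(c['image'][y:y+150,x:x+150],(390,390),interpolation=cv2.INTER_CUBIC))
cv2.imwrite('pics/p2.png',np.hstack(a))
E
```

```text
(no output)
```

View pics/p2.png

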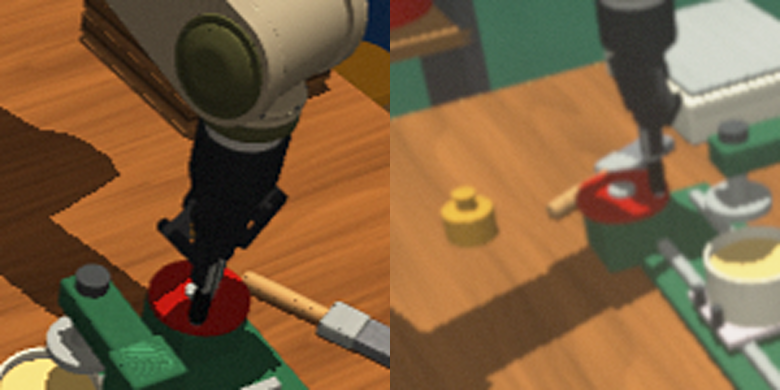

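```bash
python3 - <<'E'
from h import *
for n in('scene2','side2'):
    c=dict(np.load(n+'.npz'));W=cloud(c);p=W.reshape(-1,3);col=c['image'].reshape(-1,3)
    m=(np.hypot(p[:,0]-506.5,p[:,1]-284.3)<62)&(p[:,2]>80)&(p[:,2]<160)
    q=p[m]
    for z in range(80,160,8):
        k=(q[:,2]>=z)&(q[:,2]<z+8)
        if k.any(): print(n,z,k.sum(),q[k].min(0)[:2].round(),q[k].max(0)[:2].round(),col[m][k].mean(0).round())
E
```

```text
scene2 80 22 [493. 250.] [544. 285.] [58. 63. 84.]
scene2 88 18 [535. 251.] [546. 262.] [8. 9. 8.]
scene2 96 20 [531. 250.] [546. 266.] [ 8.  8. 13.]
scene2 104 17 [536. 250.] [546. 263.] [9. 9. 9.]
scene2 112 20 [532. 250.] [545. 266.] [19. 20. 21.]
scene2 120 14 [537. 248.] [547. 267.] [48. 53. 55.]
scene2 128 25 [530. 244.] [546. 273.] [36. 39. 44.]
scene2 136 31 [529. 244.] [549. 271.] [31. 34. 36.]
scene2 144 30 [532. 244.] [549. 274.] [36. 38. 39.]
scene2 152 23 [540. 244.] [548. 271.] [34. 36. 37.]
side2 80 34 [495. 247.] [542. 297.] [ 96. 104. 114.]
side2 88 16 [527. 249.] [542. 260.] [40. 50. 64.]
side2 96 17 [527. 248.] [543. 266.] [41. 51. 67.]
side2 104 17 [528. 249.] [542. 260.] [40. 51. 63.]
side2 112 17 [527. 250.] [543. 261.] [55. 63. 71.]
side2 120 15 [523. 250.] [545. 264.] [82. 88. 92.]
side2 128 26 [524. 244.] [547. 265.] [73. 77. 81.]
side2 136 23 [524. 242.] [546. 263.] [72. 77. 80.]
side2 144 26 [525. 242.] [542. 266.] [65. 72. 79.]
side2 152 21 [523. 241.] [542. 271.] [63. 73. 84.]
```

```bash
python3 - <<'E'
from h import *
c=capture('wrist');cv2.imwrite('pics/w1.png',c['image']);print(c['T_tool_cam'],c['vertical_fov'])
E
```

```text
[[-6.95217620e-04 -9.64662596e-01 -2.63487366e-01  6.65421926e+01]
 [ 9.99999527e-01 -8.49851107e-04  4.72896618e-04  2.89926343e-01]
 [-6.80110709e-04 -2.63486912e-01  9.64662731e-01 -1.58949524e+02]
 [ 0.00000000e+00  0.00000000e+00  0.00000000e+00  1.00000000e+00]] 65.70646984690485
```

View pics/w1.png

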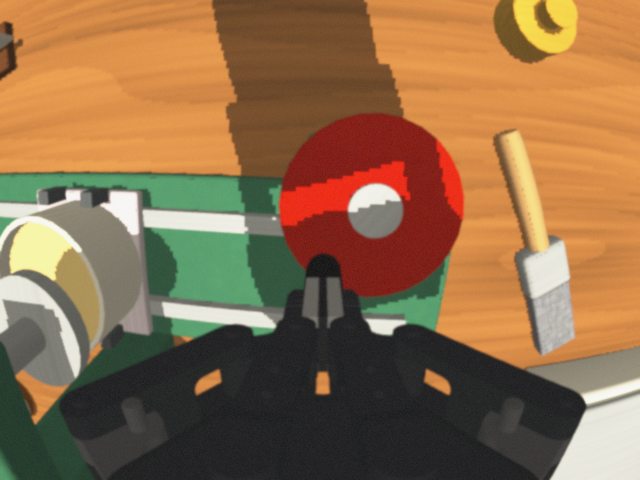

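```bash
cat >> h.py <<'E'
def wproj(c,p,s):
    from scipy.spatial.transform import Rotation as Ro
    q=s['ee_rot'];R=Ro.from_quat([q[1],q[2],q[3],q[0]]).as_matrix()
    t=(np.array(p)-s['eef_pos'])@R;T=c['T_tool_cam'];x=(t-T[:3,3])@T[:3,:3]
    f=240/np.tan(np.radians(c['vertical_fov'])/2);th=np.arctan2(np.hypot(x[0],x[1]),x[2]);k=f*th/np.hypot(x[0],x[1])
    return np.r_[c['cx']+k*x[0],c['cy']+k*x[1],x[2]].round(1)
def wray(c,uv,s,z):
    from scipy.spatial.transform import Rotation as Ro
    q=s['ee_rot'];R=Ro.from_quat([q[1],q[2],q[3],q[0]]).as_matrix()
    f=240/np.tan(np.radians(c['vertical_fov'])/2);d=np.array(uv,float)-[c['cx'],c['cy']];r=np.hypot(*d);th=r/f
    T=c['T_tool_cam'];v=R@T[:3,:3]@np.r_[d/r*np.sin(th),np.cos(th)];o=R@T[:3,3]+s['eef_pos']
    return o+v*(z-o[2])/v[2]
E
python3 - <<'E'
from h import *
s=sense();c=capture('wrist');print(s['eef_pos'],s['joints'])
for n,p in dict(pegtop=(536.7,257.1,114),pegfoot=(536.7,257.1,78),axis=(506.5,284.3,74),tip=s['eef_pos']-[0,0,19],tcp=s['eef_pos'],tipR=s['eef_pos']-[11,0,19]).items(): print(n,wproj(c,p,s), c['z_map'][int(wproj(c,p,s)[1]),int(wproj(c,p,s)[0])])
print(wray(c,(371,205),s,74))
print([ (v,c['z_map'][v,322].round(),c['image'][v,315].tolist()) for v in range(245,320,8)])
E
```

```text
[535.32226584 258.19198789 102.5549699 ] [ 2.52440478e-01  5.66862589e-01  1.42393777e+00  1.01215266e-05
  1.15038592e+00 -1.31855790e+00]
pegtop [319.1 296.  160.2] 130.87738
pegfoot [319.6 267.3 194.9] 170.02301
axis [372.1 209.5 190.8] 186.2548
tip [321.6 268.6 189.2] 168.298
tcp [321.6 283.  170.9] 141.93503
tipR [321.6 248.  186.3] 196.92
[504.13389254 283.67714192  74.        ]
[(245, np.float32(196.0), [23, 26, 124]), (253, np.float32(191.0), [32, 39, 127]), (261, np.float32(177.0), [29, 30, 32]), (269, np.float32(167.0), [29, 26, 21]), (277, np.float32(160.0), [63, 66, 68]), (285, np.float32(141.0), [91, 99, 99]), (293, np.float32(134.0), [91, 98, 100]), (301, np.float32(128.0), [93, 100, 101]), (309, np.float32(121.0), [94, 100, 101]), (317, np.float32(117.0), [109, 115, 120])]
```

```bash
python3 - <<'E'
from h import *
s=sense();c=capture('wrist')
f=240/np.tan(np.radians(c['vertical_fov'])/2);T=c['T_tool_cam']
for v in range(257,312,4):
    for u in(309,322,336):
        d=np.array([u-c['cx'],v-c['cy']]);r=np.hypot(*d);z=c['z_map'][v,u];x=np.r_[d/r*np.tan(r/f)*z,z]
        t=T[:3,:3]@x+T[:3,3];print(v,u,t.round(0),c['image'][v,u],end=' | ')
    print()
E
```

```text
257 309 [ 3. -7. 29.] [ 25  32 124] | 257 322 [ 8.  0. 15.] [28 29 30] | 257 336 [ 3.  8. 29.] [ 27  31 117] | 
261 309 [ 5. -6. 17.] [27 30 84] | 261 322 [8. 0. 8.] [34 31 33] | 261 336 [ 5.  7. 17.] [28 22 57] | 
265 309 [ 5. -6. 12.] [28 29 39] | 265 322 [7. 0. 4.] [32 30 34] | 265 336 [ 4.  7. 12.] [17 18 17] | 
269 309 [ 5. -6.  6.] [29 28 26] | 269 322 [ 8.  0. -2.] [26 29 27] | 269 336 [5. 7. 5.] [22 26 25] | 
273 309 [ 5. -6. -1.] [25 24 28] | 273 322 [ 7.  0. -6.] [24 27 32] | 273 336 [ 5.  7. -1.] [29 30 31] | 
277 309 [ 5. -6. -5.] [65 66 68] | 277 322 [ 7.  0. -9.] [33 34 32] | 277 336 [ 5.  6. -6.] [64 68 68] | 
281 309 [ 11.  -5. -24.] [ 91  99 100] | 281 322 [ 11.   0. -24.] [32 29 29] | 281 336 [ 11.   6. -25.] [ 91  98 100] | 
285 309 [ 11.  -5. -27.] [ 93 100 104] | 285 322 [ 11.   0. -28.] [33 33 36] | 285 336 [ 11.   6. -29.] [ 92  99 101] | 
289 309 [ 11.  -5. -32.] [ 90  98 101] | 289 322 [ 10.   0. -31.] [32 31 36] | 289 336 [ 11.   5. -32.] [ 94  99 103] | 
293 309 [ 11.  -5. -35.] [ 91  98 100] | 293 322 [ 11.   0. -35.] [31 30 31] | 293 336 [ 11.   5. -35.] [ 94 100 100] | 
297 309 [ 11.  -4. -39.] [ 93  99 100] | 297 322 [ 10.   0. -38.] [35 36 39] | 297 336 [ 11.   5. -39.] [91 98 99] | 
301 309 [ 11.  -4. -43.] [ 92  99 101] | 301 322 [ 11.   0. -42.] [34 30 33] | 301 336 [ 11.   5. -42.] [ 93 100 102] | 
305 309 [ 11.  -4. -46.] [ 92  99 100] | 305 322 [ 11.   0. -46.] [34 28 28] | 305 336 [ 11.   5. -46.] [ 91 100 101] | 
309 309 [ 11.  -4. -48.] [ 91  99 100] | 309 322 [ 11.   0. -48.] [32 30 37] | 309 336 [ 11.   5. -49.] [ 92  99 102] |
```

Both cameras agree that the shut fingertips are about 22 mm above the reported TCP (tool z ≈ -22), not 19 mm ahead of it. They closed above the peg, centred over it. I'll trust the measurement, open, and go lower carefully while watching the force.

Call:
move_arm(
  moves=[
    {"turn":[0,0,0],"translation":[0,0,0],"hand":0.55},
    {"turn":[0,0,0],"translation":[0,0,0],"hand":0.55},
    {"turn":[0,0,0],"translation":[0,0,0],"hand":0.55},
    {"turn":[0,0,0],"translation":[0,0,0],"hand":0.55},
    {"turn":[0,0,0],"translation":[0,0,5],"hand":0.55},
    {"turn":[0,0,0],"translation":[0,0,5],"hand":0.55},
    {"turn":[0,0,0],"translation":[0,0,5],"hand":0.55},
    {"turn":[0,0,0],"translation":[0,0,5],"hand":0.55},
  ],
)

```text
time_s: 3.18
eef_pos: [535.1, 258.1, 81.5]
ee_rot: [-0.0, -0.0, 1.0, -0.0]
force: [0.8, -0.3, -0.4]
grip_width: 0.553
grip_force: 0.0
```

```bash
python3 - <<'E'
from h import *
a=[];s=sense();print(s['eef_pos'],s['force'],s['grip_width'])
for n,(x,y) in(('scene',(380,90)),('side',(190,130)),('wrist',(250,190))):
    c=capture(n);np.savez(n+'3.npz',**c);k=100 if n!='wrist' else 150;a.append(cv2.resize(c['image'][y:y+k,x:x+k],(260,260),interpolation=cv2.INTER_CUBIC))
    if n!='wrist':
        W=cloud(c);p=W.reshape(-1,3);col=c['image'].reshape(-1,3)
        for z in range(76,160,8):
            k=(abs(p[:,0]-535)<18)&(abs(p[:,1]-258)<50)&(p[:,2]>=z)&(p[:,2]<z+8)
            if k.any(): print(n,z,k.sum(),p[k].min(0)[:2].round(),p[k].max(0)[:2].round(),np.histogram(p[k][:,1],np.arange(208,309,10))[0])
cv2.imwrite('pics/p3.png',np.hstack(a))
E
```

```text
[535.05060721 258.0978521   81.47160227] [ 0.80176051 -0.34568391 -0.42054353] 0.5527465342477383
scene 76 80 [517. 240.] [553. 307.] [ 0  0  0 10 14  6  6 10 17 17]
scene 84 16 [531. 250.] [545. 261.] [ 0  0  0  0 14  2  0  0  0  0]
scene 92 16 [534. 249.] [546. 266.] [ 0  0  0  0 11  5  0  0  0  0]
scene 100 40 [525. 229.] [546. 290.] [ 0  0  5  0 17  3  0 14  1  0]
scene 108 83 [523. 221.] [547. 295.] [ 0 14 10  0 23 12  0 22  2  0]
scene 116 45 [524. 222.] [547. 293.] [ 0  9  8  0  2  4  0 19  3  0]
scene 124 46 [526. 221.] [548. 296.] [ 0 17  7  0  0  0  0 19  3  0]
scene 132 43 [523. 223.] [547. 294.] [ 0  4  9  0  0  0  0 26  4  0]
scene 140 40 [526. 220.] [549. 307.] [ 0  9  3  0  0  0  0 21  4  3]
scene 148 65 [525. 209.] [550. 305.] [ 6 15 15  0  0  0  0 14  7  8]
scene 156 52 [526. 208.] [550. 308.] [ 8 10 11  0  0  0  1  4  3 15]
side 76 61 [517. 238.] [550. 305.] [ 0  0  0  6 19  6  6  8  5 11]
side 84 10 [527. 247.] [533. 264.] [0 0 0 1 7 2 0 0 0 0]
side 92 9 [527. 231.] [532. 285.] [0 0 2 0 4 2 0 1 0 0]
side 100 29 [524. 225.] [544. 289.] [ 0  4  6  0  6  1  0 11  1  0]
side 108 47 [523. 219.] [544. 288.] [ 0 18  2  0  4  2  0 21  0  0]
side 116 43 [523. 220.] [545. 286.] [ 0 12 11  0  1  2  0 17  0  0]
side 124 46 [523. 219.] [546. 288.] [ 0 17  8  0  0  0  0 20  1  0]
side 132 32 [523. 218.] [540. 291.] [ 0 10  2  0  0  0  0 17  3  0]
side 140 24 [521. 211.] [535. 305.] [ 1  6  2  0  0  0  0 11  3  1]
side 148 39 [520. 208.] [546. 306.] [ 6 10  3  0  0  0  0 11  6  3]
side 156 23 [522. 208.] [543. 308.] [8 3 4 0 0 0 0 5 0 3]
```

View pics/p3.png

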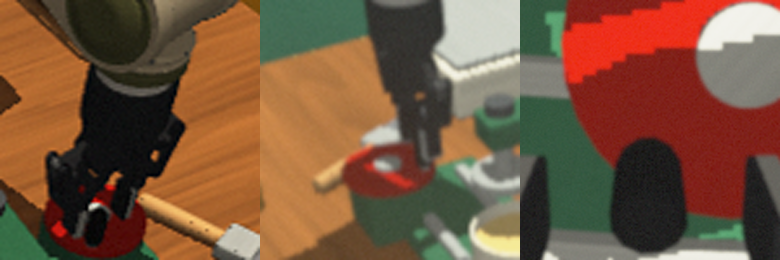

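The peg is now plainly between the fingers, at about (650,195) in the wrist crop, and the tips are at z≈101 with TCP at 81.5. I'll go down 15 more and grip.

Call:
move_arm(
  grip_force=40,
  moves=[
    {"turn":[0,0,0],"translation":[-1,0,5],"hand":0.55},
    {"turn":[0,0,0],"translation":[0,0,5],"hand":0.55},
    {"turn":[0,0,0],"translation":[0,0,4],"hand":0.55},
    {"turn":[0,0,0],"translation":[0,0,0],"hand":0},
    {"turn":[0,0,0],"translation":[0,0,0],"hand":0},
    {"turn":[0,0,0],"translation":[0,0,0],"hand":0},
    {"turn":[0,0,0],"translation":[0,0,0],"hand":0},
    {"turn":[0,0,0],"translation":[0,0,0],"hand":0},
  ],
)

```text
time_s: 4.0
eef_pos: [536.1, 258.3, 68.4]
ee_rot: [-0.0, -0.0, 1.0, 0.0]
force: [-1.5, 1.4, -0.4]
grip_width: 0.195
grip_force: 39.1
```

The peg is held (opening ≈17 mm). Winding clockwise now.

Call:
move_arm(
  moves=[
    {"turn":[0,0,0],"translation":[6.2,-5.6,0],"hand":0},
    {"turn":[0,0,0],"translation":[7.2,-4.2,0],"hand":0},
    {"turn":[0,0,0],"translation":[8.0,-2.6,0],"hand":0},
    {"turn":[0,0,0],"translation":[8.3,-0.9,0],"hand":0},
    {"turn":[0,0,0],"translation":[8.3,0.9,0],"hand":0},
  ],
)

```text
time_s: 4.42
eef_pos: [498.6, 245.8, 68.5]
ee_rot: [0.001, 0.0, 1.0, 0.0]
force: [4.2, 5.4, -4.1]
grip_width: 0.194
grip_force: 39.5
```

Call:
move_arm(
  moves=[
    {"turn":[0,0,0],"translation":[8.0,2.6,0],"hand":0},
    {"turn":[0,0,0],"translation":[7.2,4.2,0],"hand":0},
    {"turn":[0,0,0],"translation":[6.2,5.6,0],"hand":0},
    {"turn":[0,0,0],"translation":[4.9,6.8,0],"hand":0},
    {"turn":[0,0,0],"translation":[3.4,7.6,0],"hand":0},
    {"turn":[0,0,0],"translation":[1.7,8.2,0],"hand":0},
    {"turn":[0,0,0],"translation":[0,8.4,0],"hand":0},
    {"turn":[0,0,0],"translation":[-1.7,8.2,0],"hand":0},
    {"turn":[0,0,0],"translation":[-3.4,7.6,0],"hand":0},
    {"turn":[0,0,0],"translation":[-4.9,6.8,0],"hand":0},
  ],
)

```text
time_s: 5.25
eef_pos: [477.0, 312.5, 68.4]
ee_rot: [-0.0, -0.0, 1.0, -0.0]
force: [3.5, -7.1, 2.4]
grip_width: 0.195
grip_force: 40.2
```

Call:
move_arm(
  moves=[
    {"turn":[0,0,0],"translation":[-6.2,5.6,0],"hand":0},
    {"turn":[0,0,0],"translation":[-7.2,4.2,0],"hand":0},
    {"turn":[0,0,0],"translation":[-8.0,2.6,0],"hand":0},
    {"turn":[0,0,0],"translation":[-8.3,0.9,0],"hand":0},
    {"turn":[0,0,0],"translation":[-8.3,-0.9,0],"hand":0},
    {"turn":[0,0,0],"translation":[-8.0,-2.6,0],"hand":0},
    {"turn":[0,0,0],"translation":[-7.2,-4.2,0],"hand":0},
    {"turn":[0,0,0],"translation":[-6.2,-5.6,0],"hand":0},
    {"turn":[0,0,0],"translation":[-4.9,-6.8,0],"hand":0},
  ],
)

```text
time_s: 6.0
eef_pos: [540.7, 305.8, 68.4]
ee_rot: [-0.001, -0.0, 1.0, 0.0]
force: [-5.8, -0.1, 5.2]
grip_width: 0.196
grip_force: 40.6
```

```bash
cat > mould.py <<'E'
from h import *
def mould(n):
    c=capture(n);np.savez(n+'m.npz',**c);W=cloud(c);p=W.reshape(-1,3);h=cv2.cvtColor(c['image'],cv2.COLOR_BGR2HSV).reshape(-1,3)
    b=(abs(p[:,2]-90)<2)&(h[:,1]<70)&(h[:,2]>90)&(p[:,0]>480)&(p[:,0]<680)&(p[:,1]>-80)&(p[:,1]<170);q=p[b]
    best=None;rng=np.random.default_rng(0)
    for _ in range(300):
        C,r=circ(q[rng.choice(len(q),3,False)])
        if abs(r-47)<4:
            k=abs(np.hypot(*(q[:,:2]-C).T)-47)<3
            if best is None or k.sum()>best.sum(): best=k
    C,r=circ(q[best]);print(n,'rim',C.round(1),r.round(1),best.sum(),len(q))
    return C
if __name__=='__main__':
    s=sense();d=s['eef_pos'][:2]-[506.5,284.3];print(s['eef_pos'],s['force'],np.hypot(*d),np.degrees(np.arctan2(d[1],d[0])))
    mould('scene');mould('side')
E
python3 mould.py
```

```text
[540.70712078 305.82144329  68.3615315 ] [-5.83328408 -0.05455739  5.1657972 ] 40.414101917700634 32.17609033824462
scene rim [548.2   7.5] 46.8 154 158
side rim [547.   6.] 46.9 150 160
```

Call:
move_arm(
  moves=[
    {"turn":[0,0,0],"translation":[-3.4,-7.6,0],"hand":0},
    {"turn":[0,0,0],"translation":[-1.7,-8.2,0],"hand":0},
    {"turn":[0,0,0],"translation":[0,-8.4,0],"hand":0},
    {"turn":[0,0,0],"translation":[1.7,-8.2,0],"hand":0},
  ],
)

```text
time_s: 6.43
eef_pos: [544.4, 272.2, 68.3]
ee_rot: [-0.0, 0.0, 1.0, 0.0]
force: [-5.9, 5.7, 5.3]
grip_width: 0.196
grip_force: 40.5
```

```bash
python3 mould.py; python3 - <<'E'
from h import *
for n in('scenem','sidem'):
    c=dict(np.load(n+'.npz'));W=cloud(c);p=W.reshape(-1,3);h=cv2.cvtColor(c['image'],cv2.COLOR_BGR2HSV).reshape(-1,3)
    k=(p[:,2]>195)&(p[:,2]<225)&(p[:,0]>480)&(p[:,0]<600)&(p[:,1]>40)&(p[:,1]<180);q=p[k]
    if len(q): print(n,'head top',q.min(0),q.max(0),len(q), np.median(q,0))
    k=(h[:,1]<90)&(p[:,2]>20)&(p[:,2]<60)&(p[:,0]>450)&(p[:,0]<620)&(p[:,1]<-10)&(p[:,1]>-150);q=p[k]
    if len(q): print('stop?',q.min(0),q.max(0),len(q))
E
```

```text
[544.3973792  272.22981904  68.34889061] [-5.92119472  5.65698589  5.3153848 ] 39.7731142673744 -17.666492837441833
scene rim [547.2  -5.8] 46.7 149 154
side rim [546.   -6.9] 46.9 153 166
scenem head top [536.19533935  88.7443115  195.07677575] [599.99676231 131.34943981 217.10258369] 435 [568.11684615 106.11553087 202.01641034]
stop? [487.05973647 -92.71408564  20.09388761] [603.34154711 -10.80401573  59.90886851] 851
sidem head top [532.43841169  87.12975102 195.13646825] [599.61599205 133.72103201 216.05304468] 309 [558.96301584 102.23130849 201.77029281]
stop? [482.62048872 -94.01752082  20.00585263] [600.8729544  -10.41653786  59.89781665] 1152
```

Call:
move_arm(
  moves=[
    {"turn":[0,0,0],"translation":[3.4,-7.6,0],"hand":0},
    {"turn":[0,0,0],"translation":[4.9,-6.8,0],"hand":0},
    {"turn":[0,0,0],"translation":[6.2,-5.6,0],"hand":0},
    {"turn":[0,0,0],"translation":[7.2,-4.2,0],"hand":0},
  ],
)

```text
time_s: 6.87
eef_pos: [522.6, 248.3, 68.4]
ee_rot: [0.0, 0.0, 1.0, 0.001]
force: [-1.7, 11.7, 1.8]
grip_width: 0.196
grip_force: 40.4
```

```bash
python3 mould.py
```

```text
[522.57755316 248.33076517  68.36699212] [-1.71069881 11.72681964  1.80283589] 39.398903152756404 -65.91627915574314
scene rim [546.6 -18. ] 46.8 152 156
side rim [545.5 -19.1] 46.9 136 152
```

Call:
move_arm(
  moves=[
    {"turn":[0,0,0],"translation":[3.9,-1.5,0],"hand":0},
    {"turn":[0,0,0],"translation":[4.1,-1.1,0],"hand":0},
    {"turn":[0,0,0],"translation":[4.1,-0.7,0],"hand":0},
    {"turn":[0,0,0],"translation":[4.2,-0.2,0],"hand":0},
  ],
)

```text
time_s: 7.3
eef_pos: [506.9, 245.0, 68.4]
ee_rot: [0.001, 0.0, 1.0, 0.001]
force: [2.9, 8.7, -0.7]
grip_width: 0.196
grip_force: 40.1
```

Call:
move_arm(
  moves=[
    {"turn":[0,0,0],"translation":[4.2,0.2,0],"hand":0},
    {"turn":[0,0,0],"translation":[4.1,0.7,0],"hand":0},
  ],
)

```text
time_s: 7.47
eef_pos: [498.9, 245.7, 68.4]
ee_rot: [0.001, 0.0, 1.0, 0.001]
force: [4.1, 6.6, -1.5]
grip_width: 0.195
grip_force: 40.1
```

```bash
python3 mould.py
```

```text
[498.89737363 245.70514724  68.40889007] [ 4.1463353   6.62556247 -1.48500881] 39.33652993783397 -101.14376149224107
scene rim [546.  -27.2] 46.8 174 179
side rim [544.1 -28.4] 46.8 156 168
```

Call:
move_arm(
  moves=[
    {"turn":[0,0,0],"translation":[4.1,1.1,0],"hand":0},
    {"turn":[0,0,0],"translation":[3.9,1.5,0],"hand":0},
  ],
)

```text
time_s: 7.73
eef_pos: [497.1, 246.4, 68.9]
ee_rot: [0.009, 0.0, 1.0, -0.0]
force: [44.2, -10.6, -22.1]
grip_width: 0.194
grip_force: 39.7
```

Call:
move_arm(
  moves=[
    {"turn":[0,0,0],"translation":[3.7,1.9,0],"hand":0},
    {"turn":[0,0,0],"translation":[0,0,0],"hand":0},
  ],
)

```text
time_s: 7.9
eef_pos: [495.1, 246.6, 69.0]
ee_rot: [0.01, 0.0, 1.0, -0.001]
force: [41.4, -14.9, -20.4]
grip_width: 0.194
grip_force: 41.9
```

There is a hard stall at the stop (44 N tangential). I'll release in place, since the load still pushes forward, and then lift.

Call:
move_arm(
  moves=[
    {"turn":[0,0,0],"translation":[0,0,0],"hand":0.5},
    {"turn":[0,0,0],"translation":[0,0,0],"hand":0.5},
    {"turn":[0,0,0],"translation":[0,0,0],"hand":0.5},
    {"turn":[0,0,0],"translation":[0,0,0],"hand":0.5},
    {"turn":[0,0,0],"translation":[0,0,-20],"hand":0.5},
    {"turn":[0,0,0],"translation":[0,0,-25],"hand":0.5},
    {"turn":[0,0,0],"translation":[0,0,-35],"hand":0.5},
    {"turn":[0,0,0],"translation":[0,0,-35],"hand":0.5},
    {"turn":[0,0,0],"translation":[0,0,-35],"hand":0.5},
    {"turn":[0,0,0],"translation":[0,0,-35],"hand":0.5},
  ],
)

```text
time_s: 8.73
eef_pos: [485.9, 250.2, 255.1]
ee_rot: [0.0, -0.0, 1.0, -0.0]
force: [-0.2, 0.7, -0.7]
grip_width: 0.5
grip_force: 0.0
```

```bash
python3 mould.py; python3 - <<'E'
from h import *
for n in('scenem','sidem'):
    c=dict(np.load(n+'.npz'));W=cloud(c);p=W.reshape(-1,3)
    k=(np.hypot(p[:,0]-506,p[:,1]-284)<55)&(p[:,2]>90)&(p[:,2]<122);q=p[k];print('peg',cv2.minEnclosingCircle(q[:,:2].astype(np.float32)) if len(q) else 0)
c=dict(np.load('sidem.npz'));cv2.imwrite('pics/s4.png',cv2.resize(c['image'][150:310,200:400],(750,600),interpolation=cv2.INTER_CUBIC))
E
```

```text
[485.90271681 250.24314454 255.07707552] [-0.15083144  0.68948234 -0.71532266] 39.80097333226558 -121.1651755455367
scene rim [545.9 -27.4] 46.8 167 172
side rim [544.4 -28.5] 46.9 151 162
peg ((499.2928161621094, 246.58154296875), 10.248878479003906)
peg ((495.6260070800781, 244.7921600341797), 10.854411125183105)
```

View pics/s4.png

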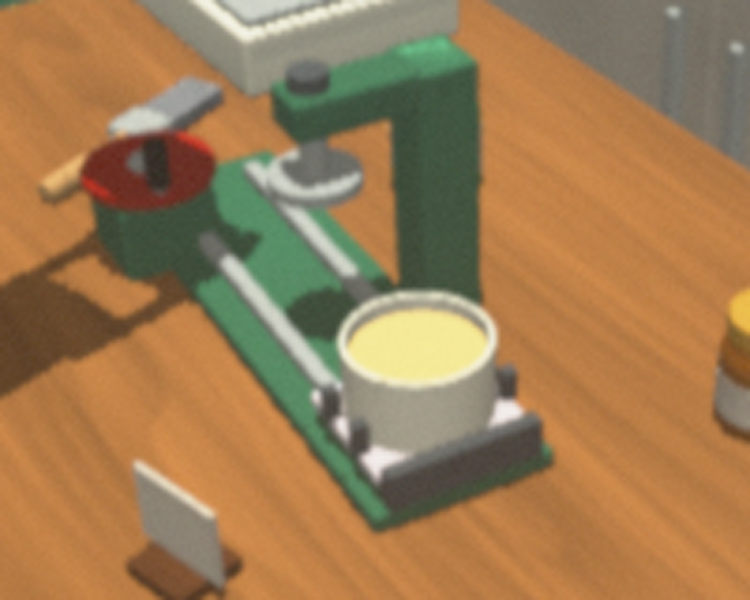

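The carriage plate is against the stop bar (about (460,455) in the crop), and the mould is at (545.1,-28.0), about 140 mm from the head as stated. Now on to the lids at (562,-378.3), staying high.

Call:
move_arm(
  moves=[
    {"turn":[0,0,0],"translation":[-4.5,-37,0],"hand":0.5},
    {"turn":[0,0,0],"translation":[-4.5,-37,0],"hand":0.5},
    {"turn":[0,0,0],"translation":[-4.5,-37,0],"hand":0.5},
    {"turn":[0,0,0],"translation":[-4.5,-37,0],"hand":0.5},
    {"turn":[0,0,0],"translation":[-4.5,-37,0],"hand":0.5},
    {"turn":[0,0,0],"translation":[-4.5,-37,0],"hand":0.5},
    {"turn":[0,0,0],"translation":[-4.5,-37,0],"hand":0.5},
    {"turn":[0,0,0],"translation":[-4.5,-37,0],"hand":0.5},
    {"turn":[0,0,0],"translation":[-4.5,-37,0],"hand":0.5},
    {"turn":[0,0,0],"translation":[-4.5,-37,0],"hand":0.5},
  ],
)

```text
time_s: 9.67
eef_pos: [531.2, -121.4, 252.6]
ee_rot: [-0.0, -0.0, 1.0, 0.0]
force: [0.9, 0.1, 0.8]
grip_width: 0.496
grip_force: 0.0
```

Call:
move_arm(
  moves=[
    {"turn":[0,0,0],"translation":[-4.5,-37,0],"hand":0.5},
    {"turn":[0,0,0],"translation":[-4.5,-37,0],"hand":0.5},
    {"turn":[0,0,0],"translation":[-4.5,-37,0],"hand":0.5},
    {"turn":[0,0,0],"translation":[-4.5,-37,0],"hand":0.5},
    {"turn":[0,0,0],"translation":[-4.5,-37,0],"hand":0.5},
    {"turn":[0,0,0],"translation":[-4.5,-37,0],"hand":0.5},
    {"turn":[0,0,0],"translation":[-4.5,-37,0],"hand":0.5},
    {"turn":[0,0,0],"translation":[0,0,0],"hand":0.5},
  ],
)

```text
time_s: 10.33
eef_pos: [561.9, -384.4, 249.9]
ee_rot: [-0.001, 0.002, 1.0, 0.0]
force: [-0.9, 0.8, -0.2]
grip_width: 0.503
grip_force: 0.0
```

```bash
python3 - <<'E'
from h import *
s=sense();c=capture('wrist');print(s['eef_pos'],s['joints'])
h=cv2.cvtColor(c['image'],cv2.COLOR_BGR2HSV)
m=cv2.inRange(h,(4,160,120),(14,255,255));b=cv2.inRange(h,(105,120,40),(125,255,255))
for nm,k,z in(('collar',m,54),('blue',b,82)):
    n,l,st,ce=cv2.connectedComponentsWithStats(k)
    for i in range(1,n):
        if st[i,4]>100: print(nm,st[i],ce[i].round(),wray(c,ce[i],s,z).round(1))
cv2.imwrite('pics/w5.png',c['image'])
print(wproj(c,(562,-378.3,82),s))
E
```

```text
[ 561.85195112 -384.43494938  249.86530142] [-7.71202709e-01  6.70964921e-01  8.61885667e-01 -1.32103871e-03
  1.61145746e+00 -2.33735451e+00]
collar [    47      0    593    405 116604] [321. 186.] [ 543.4 -384.7   54. ]
collar [590   0  40  30 608] [610.  10.] [311.9 -35.2  54. ]
collar [394  52  74  53 195] [437.  68.] [ 424.6 -271.5   54. ]
collar [ 362  138   65   78 1876] [394. 177.] [ 534.2 -314.    54. ]
collar [308 185  39  40 525] [327. 203.] [ 559.8 -379.3   54. ]
collar [489 374  14  20 145] [495. 383.] [ 792.6 -160.7   54. ]
collar [441 392  42  44 783] [457. 416.] [ 842.5 -205.9   54. ]
collar [162 417  38  19 356] [179. 425.] [ 861.8 -582.4   54. ]
blue [ 195    0  112   99 9122] [251.  47.] [ 412.5 -446.1   82. ]
blue [ 177  134   47   49 1821] [200. 158.] [ 511.6 -494.5   82. ]
blue [315 194  25  26 490] [328. 206.] [ 557.5 -379.1   82. ]
[328.5 210.9 333. ]
```

View pics/w5.png

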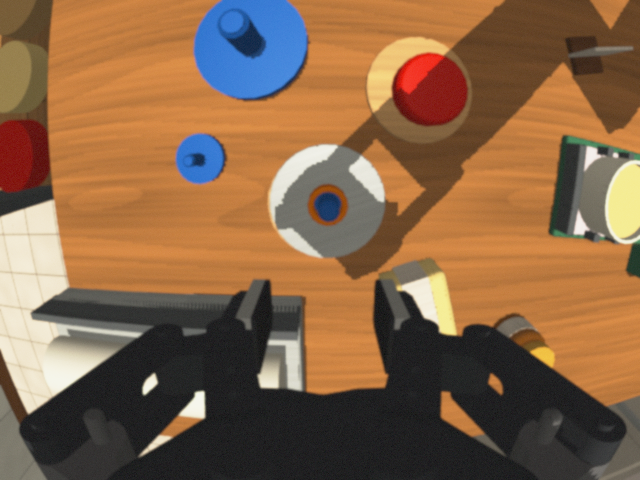

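The wrist view shows the lids at (328,206), with the fingers open on either side in y. Descending.

Call:
move_arm(
  moves=[
    {"turn":[0,0,0],"translation":[0,0,30],"hand":0.55},
    {"turn":[0,0,0],"translation":[0,0,30],"hand":0.55},
    {"turn":[0,0,0],"translation":[0,0,30],"hand":0.55},
    {"turn":[0,0,0],"translation":[0,0,30],"hand":0.55},
    {"turn":[0,0,0],"translation":[0,0,30],"hand":0.55},
    {"turn":[0,0,0],"translation":[0,0,30],"hand":0.55},
    {"turn":[0,0,0],"translation":[0,0,0],"hand":0.55},
    {"turn":[0,0,0],"translation":[0,0,0],"hand":0.55},
  ],
)

```text
time_s: 11.05
eef_pos: [562.9, -377.4, 72.8]
ee_rot: [-0.001, -0.001, 1.0, 0.001]
force: [-0.1, -1.2, 0.9]
grip_width: 0.548
grip_force: 0.0
```

```bash
python3 - <<'E'
from h import *
s=sense();print(s['eef_pos'],s['force'],s['grip_width'])
for n in('scene','side'):
    c=capture(n);p=cloud(c).reshape(-1,3);h=cv2.cvtColor(c['image'],cv2.COLOR_BGR2HSV).reshape(-1,3)
    k=(abs(p[:,0]-562)<14)&(abs(p[:,1]+378)<50)&(p[:,2]>62)&(p[:,2]<130)&(h[:,1]<110)
    q=p[k]
    for z in range(64,130,6):
        j=(q[:,2]>=z)&(q[:,2]<z+6)
        print(n,z,np.histogram(q[j][:,1],np.arange(-423,-332,10))[0], q[j].min(0)[:2].round() if j.any() else '',q[j].max(0)[:2].round() if j.any() else '')
    b=(abs(p[:,0]-562)<14)&(abs(p[:,1]+378)<14)&(h[:,0]>105)&(h[:,0]<125)&(h[:,1]>120)&(p[:,2]>60);print('handle',p[b].min(0).round(),p[b].max(0).round())
E
```

```text
[ 562.92014112 -377.40081083   72.83752644] [-0.05321863 -1.16636754  0.85283219] 0.5479339390458743
scene 64 [0 0 0 0 0 0 0 0 0]  
scene 70 [0 0 0 0 0 0 0 0 0]  
scene 76 [0 0 0 3 2 1 0 0 0] [ 553. -388.] [ 566. -370.]
scene 82 [0 0 0 0 0 0 0 0 0]  
scene 88 [0 0 0 0 0 0 0 2 0] [ 570. -349.] [ 571. -346.]
scene 94 [0 2 5 0 0 0 0 2 0] [ 561. -406.] [ 575. -350.]
scene 100 [0 6 4 0 0 0 0 9 1] [ 556. -412.] [ 575. -342.]
scene 106 [ 0  9  6  0  0  0  0 10  4] [ 556. -410.] [ 575. -340.]
scene 112 [0 7 4 0 0 0 0 9 3] [ 568. -410.] [ 574. -340.]
scene 118 [ 0  4  5  0  0  0  0 10  3] [ 562. -409.] [ 575. -341.]
scene 124 [0 4 6 0 0 0 0 6 3] [ 563. -406.] [ 576. -339.]
handle [ 555. -389.   60.] [ 574. -364.  166.]
side 64 [0 0 0 2 5 0 0 0 0] [ 552. -388.] [ 568. -374.]
side 70 [0 0 0 3 4 2 0 0 0] [ 552. -387.] [ 567. -371.]
side 76 [0 0 0 3 7 5 0 0 0] [ 552. -388.] [ 572. -369.]
side 82 [ 0  0  0  2 11  3  0  0  0] [ 557. -385.] [ 569. -371.]
side 88 [0 0 0 0 0 0 0 0 0]  
side 94 [0 7 0 0 0 0 6 4 0] [ 553. -412.] [ 574. -349.]
side 100 [ 4  9  3  0  0  0 16  8  0] [ 551. -414.] [ 574. -348.]
side 106 [10 16  4  0  0  0 17  7  0] [ 552. -415.] [ 574. -343.]
side 112 [15 15  1  0  0  0 22  8  1] [ 551. -415.] [ 574. -342.]
side 118 [11 15  3  0  0  0 17  7  3] [ 552. -416.] [ 573. -341.]
side 124 [ 4 14  1  0  0  0 19  4  2] [ 551. -414.] [ 574. -341.]
handle [ 552. -389.   61.] [ 566. -375.   85.]
```

Call:
move_arm(
  grip_force=60,
  moves=[
    {"turn":[0,0,0],"translation":[0.5,-1,10],"hand":0.55},
    {"turn":[0,0,0],"translation":[0,0,10],"hand":0.55},
    {"turn":[0,0,0],"translation":[0,0,10],"hand":0.55},
    {"turn":[0,0,0],"translation":[0,0,0],"hand":0},
    {"turn":[0,0,0],"translation":[0,0,0],"hand":0},
    {"turn":[0,0,0],"translation":[0,0,0],"hand":0},
    {"turn":[0,0,0],"translation":[0,0,0],"hand":0},
    {"turn":[0,0,0],"translation":[0,0,0],"hand":0},
  ],
)

```text
time_s: 11.82
eef_pos: [562.6, -379.7, 43.2]
ee_rot: [-0.0, -0.0, 1.0, 0.0]
force: [0.2, 0.6, -4.1]
grip_width: 0.208
grip_force: 58.6
```

Call:
move_arm(
  moves=[
    {"turn":[0,0,0],"translation":[0,0,-3],"hand":0},
    {"turn":[0,0,0],"translation":[0,0,-8],"hand":0},
    {"turn":[0,0,0],"translation":[0,0,-15],"hand":0},
    {"turn":[0,0,0],"translation":[0,0,-20],"hand":0},
    {"turn":[0,0,0],"translation":[0,0,-20],"hand":0},
    {"turn":[0,0,0],"translation":[0,0,-20],"hand":0},
    {"turn":[0,0,0],"translation":[0,0,-20],"hand":0},
    {"turn":[0,0,0],"translation":[0,0,-10],"hand":0},
    {"turn":[0,0,0],"translation":[0,0,-4],"hand":0},
  ],
)

```text
time_s: 12.57
eef_pos: [563.2, -380.2, 165.8]
ee_rot: [0.001, -0.0, 1.0, -0.001]
force: [-0.6, -0.7, -3.2]
grip_width: 0.211
grip_force: 58.9
```

Call:
move_arm(
  moves=[
    {"turn":[0,0,0],"translation":[0.5,8,0],"hand":0},
    {"turn":[0,0,0],"translation":[1,16,0],"hand":0},
    {"turn":[0,0,0],"translation":[1.3,25,0],"hand":0},
    {"turn":[0,0,0],"translation":[1.3,25,0],"hand":0},
    {"turn":[0,0,0],"translation":[1.3,25,0],"hand":0},
    {"turn":[0,0,0],"translation":[1.3,25,0],"hand":0},
    {"turn":[0,0,0],"translation":[1.3,25,0],"hand":0},
    {"turn":[0,0,0],"translation":[1.3,25,0],"hand":0},
    {"turn":[0,0,0],"translation":[1.3,25,0],"hand":0},
    {"turn":[0,0,0],"translation":[1.3,25,0],"hand":0},
  ],
)

```text
time_s: 13.4
eef_pos: [549.7, -153.6, 161.9]
ee_rot: [-0.001, -0.0, 1.0, 0.001]
force: [0.9, -0.5, -3.3]
grip_width: 0.206
grip_force: 58.9
```

Call:
move_arm(
  moves=[
    {"turn":[0,0,0],"translation":[1.3,25,0],"hand":0},
    {"turn":[0,0,0],"translation":[1.3,25,0],"hand":0},
    {"turn":[0,0,0],"translation":[1.3,25,0],"hand":0},
    {"turn":[0,0,0],"translation":[1.3,25,0],"hand":0},
    {"turn":[0,0,0],"translation":[1.3,18,0],"hand":0},
    {"turn":[0,0,0],"translation":[1,10,0],"hand":0},
    {"turn":[0,0,0],"translation":[0.5,0,0],"hand":0},
    {"turn":[0,0,0],"translation":[0,0,0],"hand":0},
    {"turn":[0,0,0],"translation":[0,0,0],"hand":0},
  ],
)

```text
time_s: 14.15
eef_pos: [542.6, -28.6, 163.0]
ee_rot: [-0.0, 0.0, 1.0, -0.0]
force: [0.3, 0.1, -3.3]
grip_width: 0.209
grip_force: 59.0
```

```bash
cat > lid.py <<'E'
from h import *
s=sense();print(s['eef_pos'],s['force'],s['grip_width'])
for n in('scene','side'):
    c=capture(n);np.savez(n+'l.npz',**c);p=cloud(c).reshape(-1,3);h=cv2.cvtColor(c['image'],cv2.COLOR_BGR2HSV).reshape(-1,3)
    a=s['eef_pos'];nr=(np.hypot(p[:,0]-a[0],p[:,1]-a[1])<75)&(p[:,2]>80)
    o=nr&(h[:,0]>3)&(h[:,0]<14)&(h[:,1]>160)&(h[:,2]>80);print(n,'collar',edge(p,o))
    st=nr&(h[:,1]<70)&(h[:,2]>60)&(p[:,2]<a[2]+0)
    # steel top plane & circle
    q=p[st];zz=np.median(q[:,2]);q=q[abs(q[:,2]-zz)<6];A=np.c_[q[:,:2]-a[:2],np.ones(len(q))];k=np.linalg.lstsq(A,q[:,2],rcond=None)[0]
    print(' steel',len(q),np.r_[cv2.minEnclosingCircle(q[:,:2].astype(np.float32))[0]].round(1),cv2.minEnclosingCircle(q[:,:2].astype(np.float32))[1],'z',k.round(3))
    b=nr&(h[:,0]>105)&(h[:,0]<125)&(h[:,1]>120)
    if b.any(): print(' blue',b.sum(),p[b].min(0).round(),p[b].max(0).round())
E
python3 lid.py
```

```text
[542.6235441  -28.63516212 162.95401055] [ 0.32287907  0.14517727 -3.31663925] 0.2087433989937535
scene collar [533.5 -41.8  54.9 171.9 443.3 187. ]
 steel 1364 [543.5 -28.3] 60.232601165771484 z [-8.00000e-03  7.00000e-03  1.55523e+02]
 blue 108 [535. -87. 169.] [555.  31. 269.]
side collar [540.1 -33.8  17.9 168.9 178.  119. ]
 steel 1019 [542.4 -30.2] 61.03017807006836 z [5.00000e-03 1.30000e-02 1.55464e+02]
```

Lids are level over the mould and need a shift of about +2.2 in x and +1 in y. Lowering.

Call:
move_arm(
  moves=[
    {"turn":[0,0,0],"translation":[-1.2,0.5,3],"hand":0},
    {"turn":[0,0,0],"translation":[-1.1,0.5,6],"hand":0},
    {"turn":[0,0,0],"translation":[0,0,8],"hand":0},
    {"turn":[0,0,0],"translation":[0,0,8],"hand":0},
    {"turn":[0,0,0],"translation":[0,0,6],"hand":0},
    {"turn":[0,0,0],"translation":[0,0,3],"hand":0},
    {"turn":[0,0,0],"translation":[0,0,0],"hand":0},
    {"turn":[0,0,0],"translation":[0,0,0],"hand":0},
  ],
)

```text
time_s: 14.92
eef_pos: [545.0, -26.7, 129.3]
ee_rot: [-0.0, -0.0, 1.0, 0.0]
force: [1.1, 0.5, -3.4]
grip_width: 0.212
grip_force: 58.9
```

```bash
python3 lid.py
```

```text
[545.04823958 -26.74136305 129.27614458] [ 1.08377924  0.53724632 -3.40436538] 0.21151833971795844
scene collar [537.9 -27.9  66.2 137.4 412.9 170. ]
 steel 1306 [545.7 -26.5] 60.28237533569336 z [-8.00000e-03  6.00000e-03  1.21817e+02]
 blue 102 [539. -70. 137.] [559.  31. 228.]
side collar [542.5 -33.2  17.9 135.1 143.5 115. ]
 steel 1020 [543.6 -27.6] 61.285648345947266 z [8.00000e-03 1.50000e-02 1.22014e+02]
```

Call:
move_arm(
  moves=[
    {"turn":[0,0,0],"translation":[-0.4,-0.8,2],"hand":0},
    {"turn":[0,0,0],"translation":[0,0,3],"hand":0},
    {"turn":[0,0,0],"translation":[0,0,3],"hand":0},
    {"turn":[0,0,0],"translation":[0,0,3],"hand":0},
    {"turn":[0,0,0],"translation":[0,0,3],"hand":0},
    {"turn":[0,0,0],"translation":[0,0,2],"hand":0},
    {"turn":[0,0,0],"translation":[0,0,1],"hand":0},
    {"turn":[0,0,0],"translation":[0,0,0],"hand":0},
    {"turn":[0,0,0],"translation":[0,0,0],"hand":0},
  ],
)

```text
time_s: 15.77
eef_pos: [545.5, -27.5, 112.3]
ee_rot: [0.0, -0.0, 1.0, -0.0]
force: [-0.2, -0.9, -4.2]
grip_width: 0.21
grip_force: 58.9
```

Call:
move_arm(
  moves=[
    {"turn":[0,0,0],"translation":[0,0,1],"hand":0},
    {"turn":[0,0,0],"translation":[0,0,1],"hand":0},
    {"turn":[0,0,0],"translation":[0,0,0.5],"hand":0},
    {"turn":[0,0,0],"translation":[0,0,0],"hand":0},
  ],
)

```text
time_s: 16.1
eef_pos: [545.4, -27.5, 109.7]
ee_rot: [-0.0, -0.0, 1.0, 0.0]
force: [0.4, 0.7, -3.5]
grip_width: 0.209
grip_force: 58.9
```

Call:
move_arm(
  moves=[
    {"turn":[0,0,0],"translation":[0,0,0.7],"hand":0},
    {"turn":[0,0,0],"translation":[0,0,0.5],"hand":0},
    {"turn":[0,0,0],"translation":[0,0,0],"hand":0},
  ],
)

```text
time_s: 16.35
eef_pos: [545.5, -27.5, 108.9]
ee_rot: [0.0, -0.0, 1.0, 0.0]
force: [-0.4, 2.1, 0.1]
grip_width: 0.212
grip_force: 59.3
```

Call:
move_arm(
  moves=[
    {"turn":[0,0,0],"translation":[0,0,0.7],"hand":0},
    {"turn":[0,0,0],"translation":[0,0,0.5],"hand":0},
    {"turn":[0,0,0],"translation":[0,0,0],"hand":0},
  ],
)

```text
time_s: 16.6
eef_pos: [545.6, -27.4, 108.8]
ee_rot: [0.0, -0.0, 1.0, -0.0]
force: [-5.7, 1.5, 10.1]
grip_width: 0.209
grip_force: 60.4
```

```bash
python3 lid.py
```

```text
[545.5708526  -27.40037287 108.80006213] [-5.66513916  1.4715569  10.06893332] 0.2088418103289879
scene collar [536.  -32.8  64.2 117.1 371.1 155. ]
 steel 1278 [546.4 -26.9] 60.98137664794922 z [-9.00000e-03  6.00000e-03  1.01453e+02]
 blue 97 [537. -35. 115.] [568.  33. 299.]
side collar [542.9 -31.9  18.5 114.8 125.2 112. ]
 steel 1017 [544.3 -27.5] 61.270957946777344 z [8.00000e-03 1.30000e-02 1.01329e+02]
```

Seated: steel top at about 100 (expected 100), level, with 10 N of contact. I'll ease off and release the handle.

Call:
move_arm(
  moves=[
    {"turn":[0,0,0],"translation":[0,0,-0.8],"hand":0},
    {"turn":[0,0,0],"translation":[0,0,0],"hand":0.65},
    {"turn":[0,0,0],"translation":[0,0,0],"hand":0.65},
    {"turn":[0,0,0],"translation":[0,0,0],"hand":0.65},
    {"turn":[0,0,0],"translation":[0,0,0],"hand":0.65},
    {"turn":[0,0,0],"translation":[0,0,0],"hand":0.65},
    {"turn":[0,0,0],"translation":[0,0,0],"hand":0.65},
  ],
)

```text
time_s: 17.28
eef_pos: [545.4, -27.6, 108.1]
ee_rot: [0.0, -0.0, 1.0, -0.0]
force: [0.4, -0.5, 0.7]
grip_width: 0.647
grip_force: 0.0
```

```bash
python3 lid.py; python3 - <<'E'
from h import *
a=[]
for n,(x,y) in(('scene',(300,150)),('side',(230,180))):
    c=dict(np.load(n+'l.npz'));p=cloud(c).reshape(-1,3);h=cv2.cvtColor(c['image'],cv2.COLOR_BGR2HSV).reshape(-1,3)
    k=(abs(p[:,0]-545)<15)&(abs(p[:,1]+28)<50)&(p[:,2]>104)&(p[:,2]<170);q=p[k];hh=h[k]
    for z in range(104,170,6):
        j=(q[:,2]>=z)&(q[:,2]<z+6);print(n,z,np.histogram(q[j][:,1],np.arange(-73,28,10))[0])
    o=(hh[:,0]>3)&(hh[:,0]<14)&(hh[:,1]>160)&(q[:,2]<124);print('collar',edge(q,o))
    b=(hh[:,0]>105)&(hh[:,0]<125)&(hh[:,1]>120);print('handle',q[b].min(0).round(),q[b].max(0).round())
    a.append(cv2.resize(c['image'][y:y+100,x:x+100],(390,390),interpolation=cv2.INTER_CUBIC))
cv2.imwrite('pics/p6.png',np.hstack(a))
E
```

```text
[545.44244727 -27.55992115 108.14936451] [ 0.44891674 -0.52722103  0.70201779] 0.6468503365069904
scene collar [534.9 -36.6  59.6 118.8 364.7 186. ]
 steel 1254 [545.9 -27.1] 60.86397933959961 z [-9.00000e-03  4.00000e-03  1.01501e+02]
 blue 129 [540. -36. 111.] [565.  36. 225.]
side collar [542.9 -31.8  17.9 113.  123.1  89. ]
 steel 980 [544.8 -28.3] 61.030792236328125 z [8.00000e-03 1.10000e-02 1.01347e+02]
 blue 49 [536. -37. 122.] [549. -26. 151.]
scene 104 [3 3 8 2 0 1 1 1 0 0]
scene 110 [ 0  0  9 11  3  3  1  0  0  0]
scene 116 [ 0  0  9 23 12  7 16  0  0  0]
scene 122 [ 0  0  3 13  8  3  0  0  0  0]
scene 128 [ 0  2  0  4 10  2  0  6  1  0]
scene 134 [ 3  8  0  7  8  2  0 17  1  0]
scene 140 [ 7 10  0  8  9  2  0 12  5  0]
scene 146 [ 8  8  0  8 27 11  0 14  5  0]
scene 152 [10  7  0  0  1  0  0 14  3  0]
scene 158 [ 7  5  0  0  0  0  0 15  3  0]
scene 164 [ 3  7  0  0  0  0  0 22  1  0]
collar [547.8 -26.9  20.  119.7 123.6  86. ]
handle [540. -36. 111.] [556.  14. 158.]
side 104 [ 0  1 16 10  0  1  1  1  0  0]
side 110 [ 0  0 18  7  1  1  0  0  0  0]
side 116 [ 0  0 11 18  5  9  0  0  0  0]
side 122 [0 0 0 9 4 2 2 1 0 0]
side 128 [ 1  6  0 10  5  0  0  9  0  0]
side 134 [10  7  0  5 10  0  0 21  0  0]
side 140 [11  9  0  7  8  1  0 19  1  0]
side 146 [14  7  0  6 21  4  0 22  1  0]
side 152 [14  7  0  0  1  0  0 20  1  0]
side 158 [17  7  0  0  0  0  0 23  0  0]
side 164 [ 6  2  0  0  0  0  0 24  1  0]
collar [544.2 -31.2  17.6 112.2 121.8  59. ]
handle [536. -37. 122.] [549. -26. 151.]
```

View pics/p6.png

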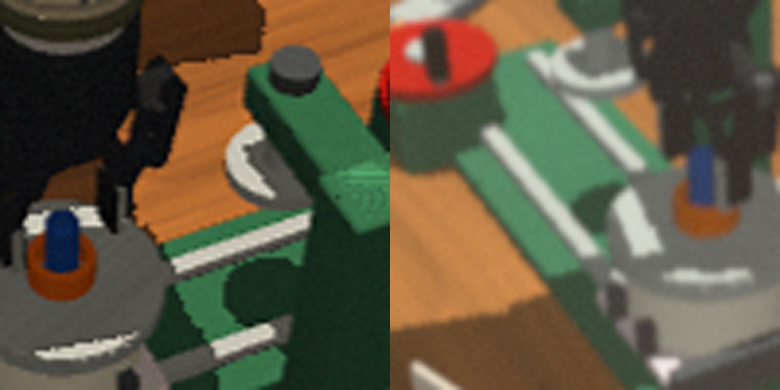

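Released. Tips are at z≈128, straddling the collar line (inner faces at y≈-53 and -3, collar -48 to -8). Lowering 21 to take the collar.

Call:
move_arm(
  moves=[
    {"turn":[0,0,0],"translation":[0,0,3],"hand":0.65},
    {"turn":[0,0,0],"translation":[0,0,4],"hand":0.65},
    {"turn":[0,0,0],"translation":[0,0,4],"hand":0.65},
    {"turn":[0,0,0],"translation":[0,0,4],"hand":0.65},
    {"turn":[0,0,0],"translation":[0,0,4],"hand":0.65},
    {"turn":[0,0,0],"translation":[0,0,2],"hand":0.65},
    {"turn":[0,0,0],"translation":[0,0,0],"hand":0.65},
  ],
)

```text
time_s: 17.97
eef_pos: [545.1, -27.5, 86.5]
ee_rot: [-0.001, -0.0, 1.0, 0.0]
force: [-0.1, 0.2, 1.1]
grip_width: 0.651
grip_force: 0.0
```

Call:
move_arm(
  grip_force=50,
  moves=[
    {"turn":[0,0,0],"translation":[0,0,0],"hand":0.4},
    {"turn":[0,0,0],"translation":[0,0,0],"hand":0.2},
    {"turn":[0,0,0],"translation":[0,0,0],"hand":0},
    {"turn":[0,0,0],"translation":[0,0,0],"hand":0},
    {"turn":[0,0,0],"translation":[0,0,0],"hand":0},
    {"turn":[0,0,0],"translation":[0,0,0],"hand":0},
  ],
)

```text
time_s: 18.47
eef_pos: [545.7, -27.6, 87.6]
ee_rot: [0.0, -0.0, 1.0, -0.0]
force: [0.3, 0.5, 3.6]
grip_width: 0.442
grip_force: 50.7
```

The collar is gripped (≈38–40 mm). Lifting straight up.

Call:
move_arm(
  moves=[
    {"turn":[0,0,0],"translation":[0,0,-2],"hand":0},
    {"turn":[0,0,0],"translation":[0,0,-4],"hand":0},
    {"turn":[0,0,0],"translation":[0,0,-6],"hand":0},
    {"turn":[0,0,0],"translation":[0,0,-8],"hand":0},
    {"turn":[0,0,0],"translation":[0,0,-10],"hand":0},
    {"turn":[0,0,0],"translation":[0,0,-10],"hand":0},
  ],
)

```text
time_s: 18.97
eef_pos: [545.5, -27.5, 128.4]
ee_rot: [0.0, -0.0, 1.0, -0.0]
force: [-0.3, 0.2, -1.6]
grip_width: 0.437
grip_force: 50.2
```

```bash
python3 lid.py
```

```text
[545.46691143 -27.54477999 128.36825927] [-0.29491127  0.1913856  -1.59513398] 0.43677023390070974
scene collar [537.1 -51.2  44.9 157.2 417.7 227. ]
 steel 163 [554.5 -31.3] 47.485504150390625 z [-1.5000e-02  3.0000e-03  8.9355e+01]
 blue 145 [538. -68.  85.] [587.  37. 248.]
side collar [543.5 -26.9  20.2 158.2 166.1 101. ]
 steel 230 [541.9 -30.7] 48.76358413696289 z [5.0000e-03 2.5000e-02 8.9274e+01]
 blue 131 [503. -70.  91.] [567. -25. 100.]
```

Cover is up by 40 (-1.6 N, cover weight only), with the follower left below. Lifting 65 more.

Call:
move_arm(
  moves=[
    {"turn":[0,0,0],"translation":[0,0,-10],"hand":0},
    {"turn":[0,0,0],"translation":[0,0,-12],"hand":0},
    {"turn":[0,0,0],"translation":[0,0,-12],"hand":0},
    {"turn":[0,0,0],"translation":[0,0,-12],"hand":0},
    {"turn":[0,0,0],"translation":[0,0,-10],"hand":0},
    {"turn":[0,0,0],"translation":[0,0,-6],"hand":0},
    {"turn":[0,0,0],"translation":[0,0,-3],"hand":0},
    {"turn":[0,0,0],"translation":[0,0,0],"hand":0},
    {"turn":[0,0,0],"translation":[0,0,0],"hand":0},
    {"turn":[0,0,0],"translation":[0,0,0],"hand":0},
  ],
)

```text
time_s: 19.9
eef_pos: [545.1, -27.5, 191.5]
ee_rot: [-0.001, -0.0, 1.0, 0.0]
force: [0.8, 0.2, -1.9]
grip_width: 0.446
grip_force: 50.4
```

```bash
python3 - <<'E'
from h import *
s=sense();print(s['eef_pos'],s['force'],s['grip_width'],abs(s['dq']).max());a=[]
for n,(x,y) in(('scene',(270,120)),('side',(200,150))):
    c=capture(n);p=cloud(c).reshape(-1,3);h=cv2.cvtColor(c['image'],cv2.COLOR_BGR2HSV).reshape(-1,3)
    nr=np.hypot(p[:,0]-545.3,p[:,1]+28)<70
    b=nr&(h[:,0]>105)&(h[:,0]<125)&(h[:,1]>120)&(p[:,2]>88)&(p[:,2]<104)&(np.hypot(p[:,0]-545.3,p[:,1]+28)<42);q=p[b]
    k=np.linalg.lstsq(np.c_[q[:,:2]-[545,-28],np.ones(len(q))],q[:,2],rcond=None)[0];print(n,'follower top',len(q),k.round(3))
    t=nr&(h[:,1]<80)&(h[:,2]>50)&(p[:,2]>185)&(p[:,2]<220);q=p[t];zz=np.median(q[:,2]);q=q[abs(q[:,2]-zz)<4]
    k=np.linalg.lstsq(np.c_[q[:,:2]-[545,-28],np.ones(len(q))],q[:,2],rcond=None)[0];print(' steel',len(q),k.round(3),cv2.minEnclosingCircle(q[:,:2].astype(np.float32)))
    a.append(cv2.resize(c['image'][y:y+150,x:x+150],(390,390),interpolation=cv2.INTER_CUBIC))
cv2.imwrite('pics/p7.png',np.hstack(a))
E
```

```text
[545.11354832 -27.45884536 191.51063206] [ 0.78068489  0.18631535 -1.86533699] 0.4464280415293065 0.0031393329730252163
scene follower top 681 [-3.1000e-02  1.6000e-02  9.7504e+01]
 steel 1299 [-5.00000e-03  2.00000e-03  2.05356e+02] ((546.4554443359375, -26.320573806762695), 60.48149871826172)
side follower top 434 [9.0000e-03 1.6000e-02 9.7422e+01]
 steel 958 [1.00000e-03 8.00000e-03 2.05325e+02] ((543.3788452148438, -29.304468154907227), 61.609188079833984)
```

View pics/p7.png

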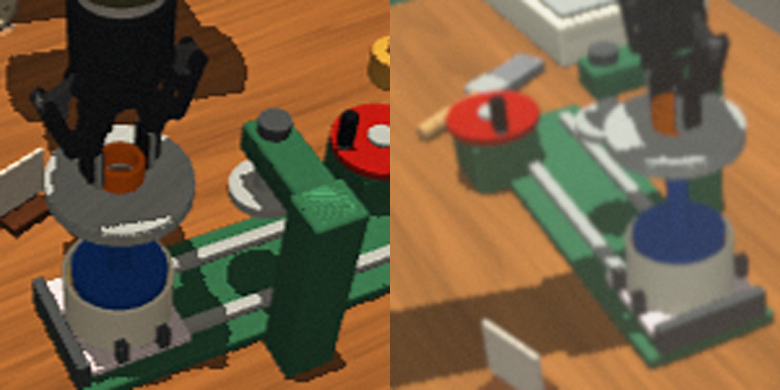

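The follower is seated in the mould: its top is at about 96, where it should be, and it is level. The cover is held level and still, with its skirt at about 188, above the handle top at 148.

```bash
python3 -c "
from rig import finish_job
print(finish_job())"
```

```text
the job is handed in; nothing more can be done
None
```

The job is done and handed in at about 20 s: the carriage is against the stop, the follower is seated level on the cheese, and the cover is held level and still about 40 mm above the blue handle's top.

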